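Press the end block home with the one-hand ratchet clamp

ROBOT

A 6-joint arm with a two-finger parallel gripper is mounted at the origin on the work surface. World frame = base frame: x ahead of the robot, y to its left, z up, the work surface at z = 0. Lengths are in m, angles in rad, forces in N, time in s.
With the tool pointing down it reaches from about 0.275 to 0.85 m from the base axis. Payload 19 kg.
Tool frame: the origin (TCP) lies at the very end of the fingers, on their centre line; the grasp point (between the pads) lies 19 mm behind it; z points along the fingers, y is the line along which they close (so a half turn about z gives the same grasp; the last joint's range is limited). The gripper opens to 85 mm and grips with 20 to 120 N. Pads are 22 mm wide; open, the fingers measure 114 mm over their backs; the gripper's body (76 mm by 85 mm) begins 54 mm behind the grasp point. The pads swing forward as they close: fully open they stand 13 mm farther back than shut.
Start: joints at [1.185, 0.15, 1.437, -0, 1.554, -0.134], TCP at [0.143, 0.557, 0.231] pointing down, gripper open.
Joint ranges: [-2.8, 2.8], [-0.68, 2.1], [0.12, 2.68], [-1.39, 4.53], [0.16, 2.79], [-2.81, 2.81]. Speed limits (rad/s): [1.89, 1.89, 2.22, 3.01, 3.01, 3.01].

INTERFACE

Orientations are given as a unit quaternion [w, x, y, z].
In Python, from station import manip, viewer gives the robot as it stands. The module is installed in compiled form; this text tells all that it offers.
- The arm moves only by the tool carry_out, never from a script. Its argument "deltas" is a list that holds one entry, the list of rows, each a list of 5 numbers: the opening, from 0 (shut) to 1 (fully open), then the shift along the world's x, y, z in mm, then the turn about the world's z in units of 5 degrees (1.0 is 5 degrees). A call has 1 to 12 rows; each row shifts and turns the commanded pose from where the row before left it; what a row does not reach is not made up. A row lasts 1/12 s, in which the tool goes at most 41.7 mm and 7.16 degrees, less where a joint would pass 70% of its speed; a pose out of reach is approached as far as the arm can. A call is refused whole if a number of a shift passes 41.7 or a number of a turn 1, either way. A call with a gripper value outside its range is refused whole. The fingers move at their own pace and stop on an object; "newtons" is the grip in N (left out, the last holds). Time passes only in rows, so rows that do not move let the fingers close. It gives the time, the measured TCP pose, the force, the opening and the grip force at its end, in the units of the state.
- manip.get_state(): the state, without advancing time (a new reading comes with each control period).
- viewer.camera(name): name is "side" or "top" or "wrist"; returns a dict with "img" (420x560x3 uint8, red, green, blue), "depth" (420x560 float32, m along the optical axis (not along the pixel's ray), 0 where there is no reading), "vfov" (degrees; the focal length in pixels is half the picture's height over the tangent of half this angle, whatever the lens; pixels are square), "cx", "cy" (the principal point, pixels), "extrinsics" (4x4, takes a point from camera to world coordinates); the wrist camera has in their place "hand_eye" (4x4, takes a point from camera to tool coordinates, whose origin is the TCP and whose axes are the flange's). Camera axes: x right, y up, looking along -z (the intrinsics and any distortion apply to the point x, -y, -z); pixel columns grow to the right and rows downward; lengths in m; the calibration is good to about 2 mm. A picture is of the moment at which its call begins: read the wrist's pose just before it.
- manip.close_job(): hands the job in; it is judged then, once.
The state is a dict: "time_s": time; "joint_pos": joint angles; "joint_velocities": joint speeds; "tau": joint torques, N m; "tool_pos": TCP position; "eef_rot": TCP orientation; "force": force on the tool from outside, world axes, zero at the start; "torque": the same for the moment, N m; "gripper_width": finger opening in m; "finger_force": force on a finger pad.
Only numpy, scipy, OpenCV 4.12 (cv2) and the standard library are available. Lean on these libraries where they do the work, as an engineer would, in place of code of your own. Each camera call takes 0.05 s, during which the arm holds its last target. There are 200 camera calls.

TASK

The violin's spruce end block has glue on it and stands loosely in the mouth of the mould's notch: press it home with the ratchet clamp. First throw the clamp's selector lever over into the marked drive notch, then pump the trigger until the sprung foot has met the block, pushed it fully into the notch and squeezes it with the foot's spring partly compressed, but not so hard that the spring is crushed solid and the soft spruce is dented. Work only through lever and trigger, without touching rod, foot or block and without disturbing the tools lying around, and finish holding the trigger squeezed, so that you are still gripping while the glue grabs.

Things in the scene. Friction and masses are not known exactly. Their poses are not given: they have to be found in the camera images.
- board: Plywood gluing board, 680 x 250 x 18 mm, fixed on the bench, carrying clamp and mould. Origin at bench level below the clamp's housing. Axes: +x = the way the clamp pushes (to the mould; roughly the robot's right), +y = away from the grip (roughly away from the robot), z up. Its top is at z = 18 mm; 'above the board' counts from that top.
- mould: Violin rib mould of plywood, 340 x 198 x 14 mm, pinned on the board 11 mm above its top, with a notch 53 mm wide and 15 mm deep in the lower end that faces the clamp; fixed. Same origin in plan and same axes as the board, origin on the board's top.
- block: The spruce end block, loose: 20 mm thick (along its x, the push direction), 50 mm wide (y), 34 mm high. Origin at the centre of its underside. It stands on the board in the mouth of the notch, 4 to 10 mm short of the notch's bottom, about 50 g.
- block_home (a point): Where the block's origin lies when the block is fully home against the bottom of the notch (board x = 112 mm, y = 0, on the board's top; axes as the board).
- clamp: One-hand ratchet clamp of the caulking-gun pattern, lying flat, bolted to the board. Dark iron housing 80 x 44 mm, 40 mm high above the board, middle at board x = 5, y = 0 mm; rigid black grip to board -y, quadrant plate and selector lever on top. Highest point (lever knob) 79 mm above the board. Origin on the board's top above the board's origin; axes as the board.
- grip (a point): Middle of the clamp's fixed black grip, which cannot move: 22 mm wide along board x, 30 mm high (3 to 33 mm above the board), reaching from y = -22 mm to -134 mm in the board's frame. This point is at board x = -24 mm, y = -80 mm, 18 mm above the board.
- trigger: Steel trigger in front (board +x) of the grip: a bar 10 mm thick, 26 mm high (5 to 31 mm above the board), about 95 mm long, hung on an upright pivot pin at board x = 10 mm, y = -30 mm. Origin on the pivot 18 mm above the board; its -y axis points along the bar.
- trigger_front (a point): Middle of the trigger's front face (the face away from the grip), 50 mm from the pivot, 18 mm above the board. At rest it is 58 mm from the grip's rear face (board x = 23 against -35 mm), fully squeezed 42 mm. Nothing stands within 40 mm in front of it.
- trigger_pull (a joint): Trigger angle, rad: 0 at rest (spring return, 3 N at trigger_front, 6 N fully squeezed), 0.32 fully squeezed to the grip. In drive the rod moves about 30 mm per rad less 1 to 3 mm of play; 1 N at trigger_front above the spring gives 1.7 N on the rod, less 3 N friction. A full pull moves the rod about 8 mm; the ratchet holds it, to within a 4 mm tooth, while the trigger returns.
- lever: Selector lever on top of the housing: flat steel arm turning on an upright pin at board x = 5 mm, y = 2 mm, pointing to board +y, with an upright black knob. Its tip passes over the rim of a quadrant plate with two V notches.
- lever_knob (a point): On the knob's axis, 62 mm from the lever's pivot, 68 mm above the board. The knob is an upright cylinder 14 mm in diameter, from 50 to 79 mm above the board.
- lever_angle (a joint): Lever angle, rad, growing as the knob goes to board +x (to the mould; clockwise from above). 0 = rear notch (free: pawls lifted, the trigger moves nothing); 0.8 = front notch, marked with two engraved lines (drive: pawls on the rod). A spring detent draws it into the nearer notch from either side of the middle (0.4); leaving a notch takes about 5 N at the knob.
- rod: Steel push rod 12 mm wide with 4 mm ratchet teeth on top, along board x through the housing, axis 18 mm above the board, pull loop at its tail; carries the foot. Tail end 217 mm behind the board's origin at rod_travel 0.
- rod_travel (a joint): How far the rod has been pushed forward, m (0 to 0.046).
- foot: Sprung pressure foot on the front end of the rod: steel sleeve with a round rubber face, 26 mm in diameter.
- foot_face (a point): Centre of the foot's rubber face, 18 mm above the board, at board x = 75 mm + rod_travel - foot_spring. The block's near face is at board x = 92 to 98 mm at the start and 102 mm when home.
- foot_spring (a joint): How far the foot's spring is compressed, m: 0 = free, 0.010 = crushed solid. The spring gives 5 N per mm.
- plane: Small steel block plane with brass cap, 150 x 42 x 50 mm, loose on the bench. Leave it alone.
- brush: Flat glue brush with wooden handle, 185 mm long, loose on the bench. Leave it alone.
- jar: Closed amber glass jar, 68 mm in diameter, 85 mm high, loose on the bench. Leave it alone.

How it is judged:
On the way, in this order (a step that is already met when the one before it is completed fails the run):
1. the selector lever sits in the marked drive notch (value of joint lever_angle above 0.7 rad), for 0.2 s.
2. the foot, pumped forward, has met the block (contact force between foot and block above 0.5 N).
At the end, for the whole second after the job is handed in: Lever in the drive notch (over 0.7 rad); block upright, within 2.5 mm of home along the push and 4 mm across, pressing the mould with over 5 N; foot pressing the block with 7 to 50 N, its spring in by over 1.5 mm; trigger over 0.02 rad off rest, the fingers still pressing it with over 3 N (value of joint lever_angle above 0.7 rad and x of block in the frame of block_home between -0.0025 and 0.0025 m and y of block in the frame of block_home between -0.004 and 0.004 m and angle between block's own z axis and vertical below 0.06 rad and contact force between block and mould above 5 N and contact force between foot and block between 7 and 50 N and value of joint foot_spring above 0.0015 m and value of joint trigger_pull above 0.02 rad and contact force between the fingers and trigger above 3 N); the arm keeps its last pose, push and grip.
It fails at once if block dented: the foot pressed it with more than 50 N (spring solid) (contact force between foot and block above 50 N).
It fails at once if the robot pushed the rod or its foot by hand (contact force between any of the arm, the fingers and rod above 1 N).
It fails at once if the robot touched the glued block (contact force between any of the arm, the fingers and block above 1 N).
It fails at once if a bystander was disturbed (moved more than 20 mm or tipped over) (distance of any of plane, brush, jar from where it was at the start of the episode above 0.02 m or angle between any of plane, brush, jar's own z axis and vertical above 0.5 rad).
It also fails if it takes over 48 s, if anything falls off the work surface, if the arm or the gripper's body presses on something with over 40 N, if the wrist force passes 120 N, or if a joint passes its speed limit or range.

## Working session

There is one attempt and no reset: what is moved stays moved. The work goes in short steps, Python scripts to look and compute and a tool call to move; the robot and the scene stay as the last step left them, time stands still between calls to the robot, and variables do not carry over. Pictures are saved under pics/ and viewed, at most 10 in all, crops included, and the job is handed in when it is done.

Besides the shell and the picture viewer there is one more tool, called after "Call:" by a JSON object that holds its "method" and its "body", one argument or row to a line. carry_out: Moves the arm, as the interface text tells. Its arguments: {"type":"object","properties":{"deltas":{"type":"array"},"newtons":{"type":"number"}},"required":["deltas"]}

```bash
mkdir -p pics
cat > h.py <<'E'
import numpy as np, cv2
from station import manip, viewer
def snap(n,f):
    c=viewer.camera(n); cv2.imwrite('pics/'+f+'.png',c['img'][:,:,::-1]); np.savez('pics/'+f+'.npz',**c); return c
def load(f): return dict(np.load('pics/'+f+'.npz'))
def ray(c,u,v):
    F=210/np.tan(np.radians(float(c['vfov']))/2)
    d=np.array([(u-float(c['cx']))/F,-(v-float(c['cy']))/F,-1]); E=c['extrinsics']
    return E[:3,3],E[:3,:3]@d
def px_z(c,u,v,z):
    o,d=ray(c,u,v); return o+d*(z-o[2])/d[2]
def px_d(c,u,v):
    o,d=ray(c,u,v); return o+d*float(c['depth'][int(round(v)),int(round(u))])
E
python3 - <<'E'
from h import *
s=manip.get_state(); print(s)
for n in('top','side'):
    c=snap(n,n+'0'); print(n,c.keys(),c['vfov'],c['cx'],c['cy'],c['extrinsics'])
E
```

```text
{'time_s': 0.0, 'joint_pos': array([ 1.18497073e+00,  1.50952821e-01,  1.43802541e+00,  8.11001635e-06,
        1.55378390e+00, -1.34027740e-01]), 'joint_velocities': array([ 0.00059873,  0.00056264, -0.00051515,  0.00091094, -0.00173008,
        0.00128   ]), 'tau': array([-1.86462225e-03, -7.13047743e+01, -5.70873034e+01, -3.44383752e-04,
        8.83627479e-03, -2.31721134e-05]), 'tool_pos': array([0.14319864, 0.55663297, 0.23069715]), 'eef_rot': array([-1.54201692e-04,  1.25566647e-01,  9.92085014e-01, -5.64054606e-04]), 'force': array([ 0.34957772, -0.89313987,  0.65064633]), 'torque': array([-0.01482688,  0.04015677,  0.00659673]), 'finger_force': 0.0, 'gripper_width': 0.08541075222096892}
top dict_keys(['img', 'depth', 'vfov', 'cx', 'cy', 'extrinsics']) 47.125975748566894 278.2894377786114 212.3147683273188 [[ 0.00666811  0.99175131 -0.12800341  0.47937592]
 [-0.99994822  0.005629   -0.00847783  0.22029434]
 [-0.00768736  0.12805332  0.99173749  1.02538514]
 [ 0.          0.          0.          1.        ]]
side dict_keys(['img', 'depth', 'vfov', 'cx', 'cy', 'extrinsics']) 50.85470695225792 286.82907825705576 214.16033089670145 [[ 0.76252025  0.48474881 -0.42846406  0.22931894]
 [-0.6469599   0.57378168 -0.50221258 -0.23350303]
 [ 0.00239788  0.66014633  0.75113319  0.74543183]
 [ 0.          0.          0.          1.        ]]
```

View pics/top0.png

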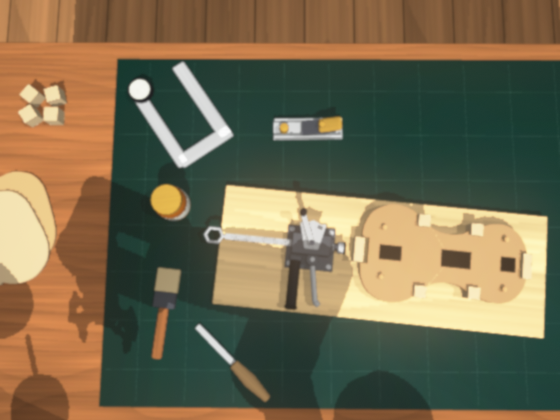

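View pics/side0.png

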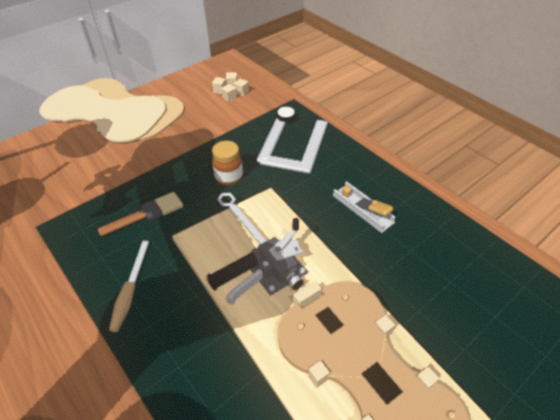

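The top view shows the board with corners near (226,185), (547,215), (544,337) and (213,305). The clamp housing is near (312,248), the knob near (303,212), the grip near (292,285) and the trigger near (314,285). The side view shows the same layout. I'll enlarge the clamp in both.

Run:
```python
from h import *
a=cv2.imread('pics/top0.png')[190:320,250:380]; b=cv2.imread('pics/side0.png')[210:310,200:330]
a=cv2.resize(a,(585,585),interpolation=cv2.INTER_CUBIC)
cv2.imwrite('pics/topc.png',a)
cv2.imwrite('pics/sidec.png',cv2.resize(b,(780,600),interpolation=cv2.INTER_CUBIC))
c=load('top0')
P=[px_z(c,u,v,.018)[:2] for u,v in[(226,185),(547,215),(544,337),(213,305)]]
print(np.round(P,4))
# board mask from depth/height: fit edges
F=210/np.tan(np.radians(float(c['vfov']))/2)
vv,uu=np.mgrid[:420,:560]; d=c['depth']; 
pc=np.stack([(uu-c['cx'])/F*d,-(vv-c['cy'])/F*d,-d],-1)@c['extrinsics'][:3,:3].T+c['extrinsics'][:3,3]
m=((pc[...,2]>.010)&(d>0)).astype(np.uint8)
n,l,st,_=cv2.connectedComponentsWithStats(m); i=l[260,400]; 
m=(l==i).astype(np.uint8); m=cv2.morphologyEx(m,cv2.MORPH_OPEN,np.ones((15,15)))
cn=max(cv2.findContours(m,0,2)[0],key=cv2.contourArea)[:,0]
w=np.array([px_z(c,u,v,.018)[:2] for u,v in cn])
r=cv2.minAreaRect((w*1000).astype(np.float32)); print(r,np.round(cv2.boxPoints(r)))
print('z board',np.median(pc[200:330,225:290,2]),'plane/jar')
```

```text
[[ 0.6673  0.3405]
 [ 0.6069 -0.3351]
 [ 0.3569 -0.313 ]
 [ 0.4161  0.3622]]
((511.611083984375, 14.647491455078125), (678.0911865234375, 249.25164794921875), 84.55589294433594) [[ 355. -311.]
 [ 604. -335.]
 [ 668.  340.]
 [ 420.  364.]]
z board 0.016781295172531796 plane/jar
```

View pics/topc.png

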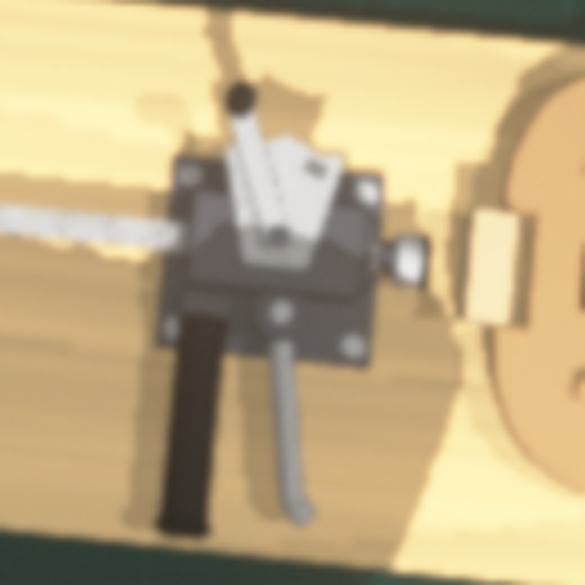

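View pics/sidec.png

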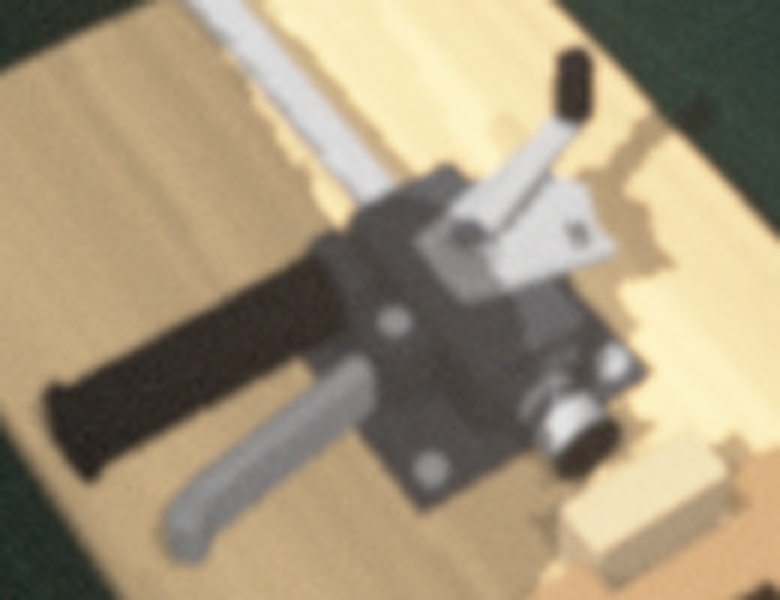

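The crops show these points:

| Feature | Top crop | Side crop |
|---|---|---|
| Knob | (240,95) | (575,55) top |
| Lever pin | (277,235) | (470,232) |
| Trigger pin | (281,312) | (394,321) |
| Grip end | (185,525) | (75,430) |
| Trigger tip | (300,515) | (188,530) |

The lever is in the rear notch. The front notch with its marks is at (318,168) in the top crop.

```bash
cat >> h.py <<'E'
def tri(ob):
    A=np.zeros((3,3));b=np.zeros(3);R=[]
    for c,u,v in ob:
        o,d=ray(c,u,v); d=d/np.linalg.norm(d); M=np.eye(3)-np.outer(d,d); A+=M;b+=M@o;R.append((o,M))
    p=np.linalg.solve(A,b); return p,max(np.linalg.norm(M@(p-o)) for o,M in R)
E
python3 - <<'E'
from h import *
t,s=load('top0'),load('side0')
T=lambda x,y:(t,250+x/4.5,190+y/4.5)
S=lambda x,y:(s,200+x/6,210+y/6)
ex=np.array([-.0945,-.9955]);ey=-np.array([ex[1],-ex[0]])
print(ey)
pts={'knobtop':((240,95),(575,55)),'levpin':((277,235),(470,232)),'trigpin':((281,312),(394,321)),'bolt_fr':((353,345),(432,470)),'bolt_ff':((367,190),(612,362)),'gripend':((185,525),(75,430)),'trigtip':((300,515),(188,530)),'blk':((498,211),(690,440))}
for k,(a,b) in pts.items():
    p,e=tri([T(*a),S(*b)]); print(k,np.round(p*1000,1),'res',round(e*1000,1))
lp=tri([T(277,235),S(470,232)])[0][:2]; tp=tri([T(281,312),S(394,321)])[0][:2]
print('origin est',lp-ex*.005-ey*.002, tp-ex*.010+ey*.030)
E
```

```text
[ 0.9955 -0.0945]
knobtop [602.7 179.   97.8] res 1.1
levpin [544.1 161.6  71.3] res 1.1
trigpin [510.7 159.   56. ] res 1.0
bolt_fr [496.9 124.1  25.4] res 1.0
bolt_ff [567.6 117.5  25.8] res 0.4
gripend [416.  201.2  38.3] res 1.0
trigtip [421.4 149.3  38.7] res 1.7
blk [553.7  63.9  58.6] res 2.0
origin est [0.54255724 0.16674544] [0.54154991 0.16612642]
```

Call:
{"method": "carry_out", "body": {
  "deltas": [
    [[0,33,-24,0,0.15],[0,33,-24,0,0.15],[0,33,-24,0,0.15],[0,33,-24,0,0.15],[0,33,-24,0,0.15],[0,33,-24,0,0.15],[0,33,-24,0,0.15],[0,33,-24,0,0.15],[0,33,-24,0,0.15],[0,33,-24,0,0.15],[0,33,-24,0,0.15],[0,33,-24,0,0.15]]
  ],
  "newtons": 60
}}

```text
time_s: 1.1
tool_pos: [0.5406, 0.2672, 0.231]
eef_rot: [-0.0, 0.047, 0.999, -0.0]
force: [-0.7, 0.7, 1.2]
gripper_width: -0.0001
finger_force: 0.0
```

Call:
{"method": "carry_out", "body": {
  "deltas": [
    [[0,22,-17,-30,0],[0,22,-17,-30,0],[0,22,-17,-30,0],[0,0,0,-30,0],[0,0,0,-20,0],[0,0,0,-10,0],[0,0,0,-6,0],[0,0,0,0,0]]
  ]
}}

```text
time_s: 1.77
tool_pos: [0.6049, 0.218, 0.0748]
eef_rot: [-0.0, 0.047, 0.999, -0.0]
force: [0.3, -0.6, 1.1]
gripper_width: 0.0002
finger_force: 0.0
```

Run:
```python
from h import *
print(manip.get_state()['tool_pos'],manip.get_state()['eef_rot'])
c=snap('side','side1'); t=snap('top','top1')
cv2.imwrite('pics/ab1.png',np.hstack([cv2.resize(c['img'][170:310,200:330,::-1],(390,420),interpolation=2),cv2.resize(t['img'][170:310,250:380,::-1],(390,420),interpolation=2)]))
```

```text
[0.60494607 0.2180058  0.07478722] [-4.62614688e-04  4.71664340e-02  9.98886921e-01 -1.81575760e-04]
```

View pics/ab1.png

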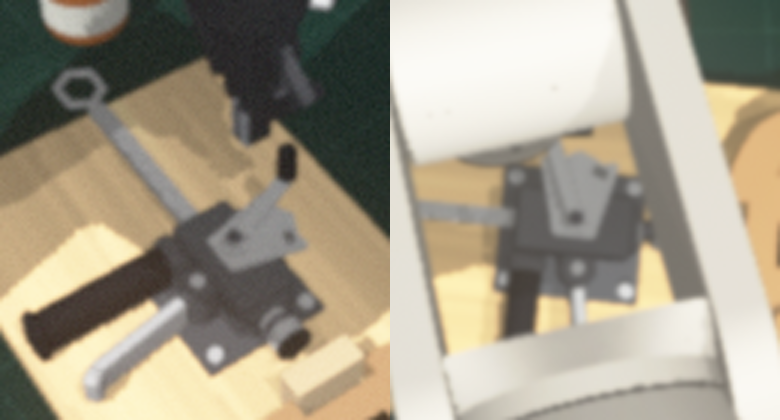

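In the left crop the closed fingers, at about (240,130), stand behind the knob at (287,160) and level with it. I'll push along board +x.

Call:
{"method": "carry_out", "body": {
  "deltas": [
    [[0,-1,-10,0,0],[0,-0.5,-6,0,0],[0,-0.5,-5,0,0],[0,-0.5,-5,0,0],[0,-0.5,-5,0,0],[0,-0.5,-5,0,0],[0,-0.5,-5,0,0],[0,-0.5,-5,0,0],[0,-0.5,-5,0,0],[0,-0.5,-5,0,0],[0,-0.5,-4,0,0]]
  ]
}}

```text
time_s: 2.78
tool_pos: [0.6005, 0.1607, 0.0769]
eef_rot: [0.002, 0.047, 0.999, 0.003]
force: [8.4, 34.9, -3.0]
gripper_width: -0.0001
finger_force: 17.8
```

Run:
```python
from h import *
c=snap('side','side2')
cv2.imwrite('pics/s2.png',cv2.resize(c['img'][180:310,210:340,::-1],(600,600),interpolation=2))
print(manip.get_state()['force'],manip.get_state()['tool_pos'])
```

```text
[ 7.17550271 19.50376091 -0.74150695] [0.6002698  0.15994611 0.07669563]
```

View pics/s2.png

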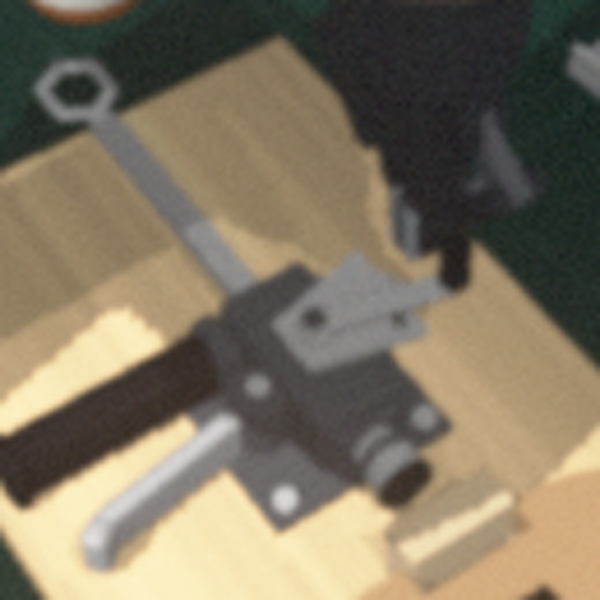

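The lever arm now lies over the front notch, with the knob at (455,255) in the crop, against its end stop. I'll back off and rise, then move in front of the trigger and check the lever there.

Call:
{"method": "carry_out", "body": {
  "deltas": [
    [[0,0.5,6,0,0],[0,1,12,0,0],[0,0,0,35,0],[0,0,0,35,0],[0,-30,-9,10,0],[0,-36,-12,0,0],[0,-36,-12,0,0],[0,-36,-10,0,0],[0,-6,-6,0,0],[0,0,0,0,0]]
  ]
}}

```text
time_s: 3.67
tool_pos: [0.4553, 0.1262, 0.1562]
eef_rot: [0.001, 0.048, 0.999, -0.0]
force: [-0.4, -0.6, -0.6]
gripper_width: -0.0003
finger_force: 0.0
```

Run:
```python
from h import *
print(manip.get_state()['tool_pos'])
c=snap('side','side3')
cv2.imwrite('pics/s3.png',cv2.resize(c['img'][180:310,210:340,::-1],(600,600),interpolation=2))
```

```text
[0.45529504 0.12624005 0.15621114]
```

View pics/s3.png

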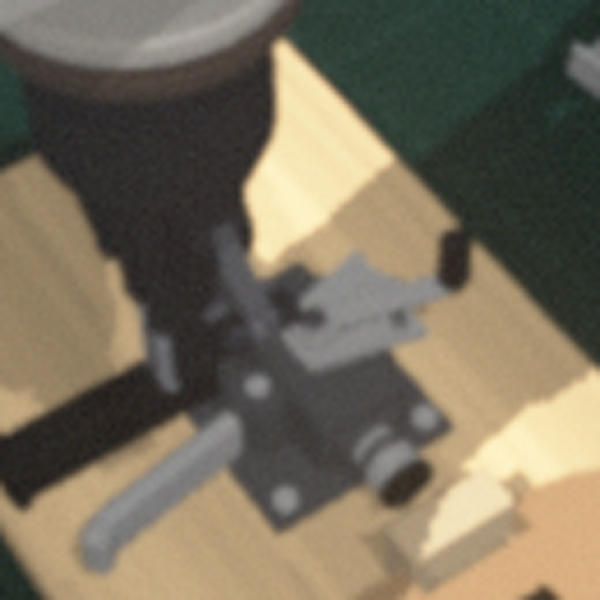

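Run:
```python
from h import *
c=load('side3'); O=np.array([.542,.1665]);ex=np.array([-.0945,-.9955]);ey=np.array([.9955,-.0945])
for v,z in((234,.097),(284,.068)):
    p=px_z(c,210+455/4.615,180+v/4.615,z)[:2]-O; b=np.array([p@ex,p@ey])*1000; print(b,np.arctan2(b[0]-5,b[1]-2)+.4)
```

```text
[18.87487966 63.76096643] 0.6209855757716424
[22.26805721 62.6524518 ] 0.6773663113190214
```

Call:
{"method": "carry_out", "body": {
  "deltas": [
    [[0,-1,-8,0,0],[0,0,0,-35,0],[0,0,0,-35,0],[0,0,0,-30,0],[0,0,0,-18,0],[0,0,0,-10,0],[0,0,0,-4,0],[0,0,0,0,0]]
  ]
}}

```text
time_s: 4.38
tool_pos: [0.4562, 0.1188, 0.023]
eef_rot: [-0.0, 0.047, 0.999, -0.0]
force: [-0.6, 0.3, 0.5]
gripper_width: 0.0002
finger_force: 0.0
```

Run:
```python
from h import *
O=np.array([.542,.1665]);ex=np.array([-.0945,-.9955]);ey=np.array([.9955,-.0945])
def B(c,u,v,z): p=px_z(c,u,v,z)[:2]-O; return np.round(np.array([p@ex,p@ey])*1000,1)
c=load('side0')
print('start knob',B(c,200+575/6,210+55/6,.097),B(c,200+573/6,210+115/6,.068))
print('pin0',B(c,278.3,248.7,.071),'pin3',B(c,210+313/4.615,180+318/4.615,.071))
t=load('top0');print('top knob0',B(t,250+240/4.5,190+95/4.5,.097),'pin',B(t,311.6,242.2,.071))
im=cv2.resize(load('side3')['img'][215:260,260:330,::-1],(770,495),interpolation=2)
t=snap('top','top4'); im2=cv2.resize(t['img'][195:265,280:350,::-1],(495,495),interpolation=2)
cv2.imwrite('pics/x.png',cv2.resize(np.hstack([im,im2]),(800,313)))
```

```text
start knob [-18.3  60.7] [-17.4  59.9]
pin0 [5.  3.5] pin3 [4.9 2.5]
top knob0 [-18.7  58.3] pin [4.3 1.6]
```

View pics/x.png

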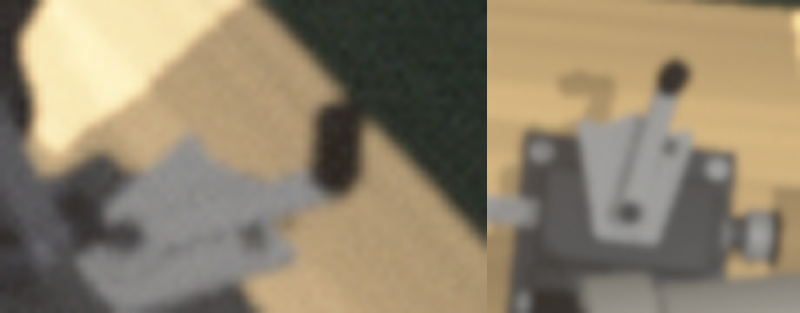

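The top crop on the right shows the lever at about 0.63 rad. It lies just short of the marked notch at (672,147), so it isn't seated yet. I'll go back and push it the rest of the way.

Call:
{"method": "carry_out", "body": {
  "deltas": [
    [[0,0,-4,35,0],[0,0,0,40,0],[0,0,0,40,0],[0,30,12,18,0],[0,36,15,0,0],[0,36,15,0,0],[0,36,14,0,0],[0,10,8,0,0],[0,0,0,-35,0],[0,0,0,-30,0],[0,0,0,-14,0],[0,0,0,0,0]]
  ]
}}

```text
time_s: 5.43
tool_pos: [0.6028, 0.1787, 0.0751]
eef_rot: [-0.002, 0.047, 0.999, -0.0]
force: [-0.5, 0.0, -0.1]
gripper_width: 0.0003
finger_force: 0.0
```

Call:
{"method": "carry_out", "body": {
  "deltas": [
    [[0,-0.5,-6,0,0],[0,-0.5,-6,0,0],[0,-0.2,-3,0,0],[0,-0.2,-2,0,0],[0,-0.2,-2,0,0],[0,-0.1,-1,0,0],[0,-0.1,-1,0,0],[0,-0.1,-1,0,0],[0,0,0,0,0]]
  ]
}}

```text
time_s: 6.18
tool_pos: [0.6022, 0.1573, 0.0797]
eef_rot: [0.001, 0.047, 0.999, 0.001]
force: [-1.4, 4.8, -1.9]
gripper_width: -0.0002
finger_force: 2.3
```

Call:
{"method": "carry_out", "body": {
  "deltas": [
    [[0,-0.1,-1,-1,0],[0,-0.1,-1,-1,0],[0,-0.1,-1,-1,0],[0,-0.1,-1,0,0],[0,-0.1,-1,0,0],[0,0,0,0,0],[0,0,0,0,0]]
  ]
}}

```text
time_s: 6.77
tool_pos: [0.6021, 0.1522, 0.0761]
eef_rot: [0.001, 0.047, 0.999, 0.001]
force: [-0.1, 7.4, 5.2]
gripper_width: 0.0001
finger_force: 3.8
```

Call:
{"method": "carry_out", "body": {
  "deltas": [
    [[0,0.5,6,0,0],[0,1,14,0,0],[0,0,0,40,0],[0,0,0,40,0],[0,-30,-9,0,0],[0,-36,-12,0,0],[0,-36,-14,0,0],[0,-36,-14,0,0],[0,-9,-10,0,0],[0,0,0,-30,0],[0,0,0,-30,0],[0,0,0,0,0]]
  ]
}}

```text
time_s: 7.77
tool_pos: [0.4537, 0.1129, 0.0905]
eef_rot: [-0.003, 0.047, 0.999, -0.0]
force: [-0.2, -0.1, -2.0]
gripper_width: 0.0003
finger_force: 0.0
```

Run:
```python
from h import *
print(manip.get_state()['tool_pos'])
t=snap('top','top5'); s=snap('side','side5')
cv2.imwrite('pics/x5.png',np.hstack([cv2.resize(t['img'][195:265,280:350,::-1],(400,400),interpolation=2),cv2.resize(s['img'][210:280,250:320,::-1],(400,400),interpolation=2)]))
```

```text
[0.4537409  0.11285308 0.0904789 ]
```

View pics/x5.png

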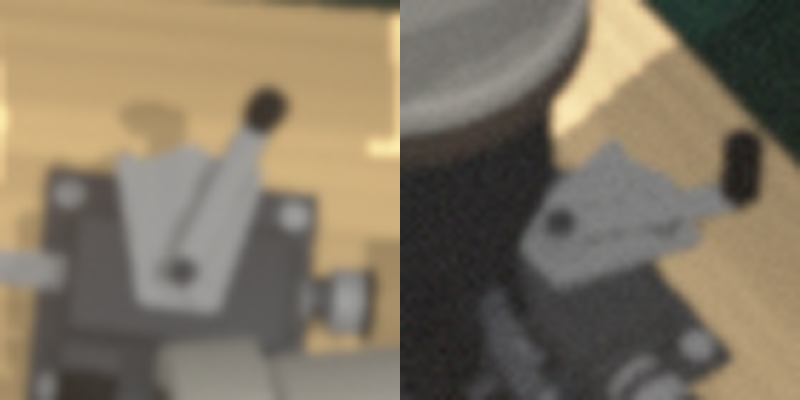

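The lever now covers the marked notch, with the knob at (266,105) and the pin at (180,270). That works out at about 0.79 rad, so it is in drive. Next I'll go down in front of the trigger and pump.

Call:
{"method": "carry_out", "body": {
  "deltas": [
    [[0,0,0,-35,0],[0,0,0,-20,0],[0,0,0,-11,0],[0,1,8,0,0],[0,1,8,0,0],[0,0.3,3,0,0],[0,0.3,3,0,0],[0,0.2,2,0,0],[0,0,0,0,0]]
  ]
}}

```text
time_s: 8.62
tool_pos: [0.459, 0.1374, 0.029]
eef_rot: [0.001, 0.047, 0.999, 0.0]
force: [-0.5, -0.6, 0.5]
gripper_width: -0.0
finger_force: 0.0
```

Call:
{"method": "carry_out", "body": {
  "deltas": [
    [[0,0.3,3,-4,0],[0,0.3,3,0,0],[0,0.3,3,0,0],[0,0.3,3,0,0],[0,0.1,1,0,0],[0,0.1,1,0,0],[0,0,0,0,0]]
  ]
}}

```text
time_s: 9.2
tool_pos: [0.4593, 0.1505, 0.0239]
eef_rot: [-0.001, 0.047, 0.999, -0.001]
force: [-4.8, -8.1, 3.9]
gripper_width: 0.0005
finger_force: 4.4
```

Call:
{"method": "carry_out", "body": {
  "deltas": [
    [[0,0.1,1,0,0],[0,0.1,1,0,0],[0,0.1,1,0,0],[0,0,0,0,0]]
  ]
}}

```text
time_s: 9.53
tool_pos: [0.4596, 0.1534, 0.0239]
eef_rot: [-0.001, 0.047, 0.999, -0.001]
force: [-5.3, -9.4, 4.0]
gripper_width: 0.0002
finger_force: 4.9
```

Call:
{"method": "carry_out", "body": {
  "deltas": [
    [[0,0.1,1,0,0],[0,0.1,1,0,0],[0,0,0,0,0]]
  ]
}}

```text
time_s: 9.78
tool_pos: [0.4597, 0.1548, 0.0239]
eef_rot: [-0.001, 0.047, 0.999, -0.001]
force: [-6.0, -15.4, 3.7]
gripper_width: 0.0001
finger_force: 8.0
```

Run:
```python
from h import *
s=snap('side','side6');t=snap('top','top6')
cv2.imwrite('pics/x6.png',np.hstack([cv2.resize(s['img'][205:305,210:310,::-1],(400,400),interpolation=2),cv2.resize(t['img'][200:300,280:380,::-1],(400,400),interpolation=2)]))
```

```text
(no output)
```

View pics/x6.png

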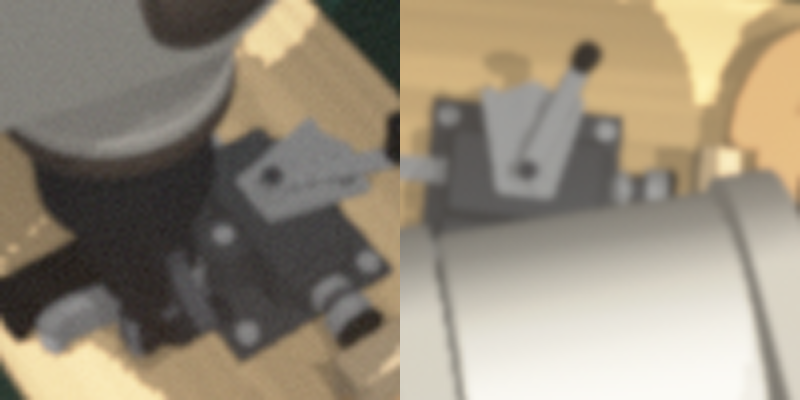

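The foot has moved forward about 7 mm: its edge is at (673,185) and the housing edge at x=620. The force step shows the end of the trigger stroke at TCP y ≈ 0.154. I'll return it and take the second stroke.

Call:
{"method": "carry_out", "body": {
  "deltas": [
    [[0,-0.9,-9,0,0],[0,-1.1,-12,0,0],[0,0,0,0,0],[0,0,0,0,0],[0,0.6,6,0,0],[0,0.4,4,0,0],[0,0.4,4,0,0],[0,0.3,3,0,0],[0,0.2,2,0,0],[0,0.1,1,0,0],[0,0,0,0,0]]
  ]
}}

```text
time_s: 10.8
tool_pos: [0.4599, 0.1547, 0.024]
eef_rot: [-0.001, 0.047, 0.999, -0.001]
force: [-5.3, -12.1, 4.2]
gripper_width: -0.0
finger_force: 6.8
```

Call:
{"method": "carry_out", "body": {
  "deltas": [
    [[0,-0.9,-9,0,0],[0,-1.1,-12,0,0],[0,0,0,0,0],[0,0,0,0,0],[0,0.6,6,0,0],[0,0.4,4,0,0],[0,0.2,2,0,0],[0,0.2,2,0,0],[0,0.2,2,0,0],[0,0,0,0,0]]
  ]
}}

```text
time_s: 11.63
tool_pos: [0.4595, 0.1502, 0.0241]
eef_rot: [-0.001, 0.047, 0.999, -0.001]
force: [-6.7, -8.0, 3.4]
gripper_width: 0.0
finger_force: 4.2
```

Call:
{"method": "carry_out", "body": {
  "deltas": [
    [[0,0.1,1,0,0],[0,0.1,1,0,0],[0,0.1,1,0,0],[0,0,0,0,0]]
  ]
}}

```text
time_s: 11.97
tool_pos: [0.4598, 0.153, 0.0241]
eef_rot: [-0.001, 0.047, 0.999, -0.001]
force: [-5.8, -8.6, 3.3]
gripper_width: -0.0001
finger_force: 5.0
```

Call:
{"method": "carry_out", "body": {
  "deltas": [
    [[0,0.1,1,0,0],[0,0,0,0,0],[0,-0.9,-9,0,0],[0,-1.1,-12,0,0],[0,0,0,0,0],[0,0,0,0,0],[0,0.6,6,0,0],[0,0.4,4,0,0],[0,0.2,2,0,0],[0,0.1,1,0,0],[0,0,0,0,0]]
  ]
}}

```text
time_s: 12.88
tool_pos: [0.4594, 0.1462, 0.0241]
eef_rot: [-0.001, 0.047, 0.999, -0.0]
force: [-4.0, -5.5, 2.9]
gripper_width: -0.0003
finger_force: 3.3
```

Run:
```python
from h import *
s=snap('side','side7');t=snap('top','top7')
cv2.imwrite('pics/x7.png',np.hstack([cv2.resize(s['img'][225:325,250:350,::-1],(400,400),interpolation=2),cv2.resize(t['img'][200:300,300:400,::-1],(400,400),interpolation=2)]))
```

```text
(no output)
```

View pics/x7.png

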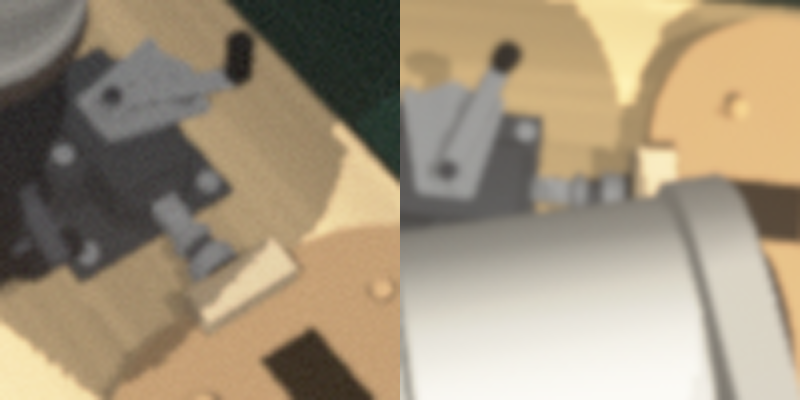

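The foot's face now meets the block at (635,185) in the top crop, and the lever is still in drive. I'll continue in 1 mm steps.

Call:
{"method": "carry_out", "body": {
  "deltas": [
    [[0,0.1,1,0,0],[0,0.1,1,0,0],[0,0.1,1,0,0],[0,0,0,0,0]]
  ]
}}

```text
time_s: 13.32
tool_pos: [0.4595, 0.149, 0.0241]
eef_rot: [-0.001, 0.047, 0.999, -0.001]
force: [-6.5, -7.9, 5.2]
gripper_width: -0.0001
finger_force: 4.6
```

Call:
{"method": "carry_out", "body": {
  "deltas": [
    [[0,0.1,1,0,0],[0,0.1,1,0,0],[0,0,0,0,0]]
  ]
}}

```text
time_s: 13.57
tool_pos: [0.4596, 0.1508, 0.0241]
eef_rot: [-0.001, 0.047, 0.999, -0.001]
force: [-7.4, -11.1, 5.0]
gripper_width: 0.0004
finger_force: 6.2
```

Call:
{"method": "carry_out", "body": {
  "deltas": [
    [[0,0.1,1,0,0],[0,0.1,1,0,0],[0,0,0,0,0]]
  ]
}}

```text
time_s: 13.82
tool_pos: [0.4597, 0.1525, 0.024]
eef_rot: [-0.001, 0.047, 0.999, -0.001]
force: [-7.7, -13.6, 5.6]
gripper_width: -0.0003
finger_force: 7.7
```

The block is home and the spring is starting to load. This stroke is nearly used up, so I'll finish it, return, and take a last stroke to get a clear margin.

Call:
{"method": "carry_out", "body": {
  "deltas": [
    [[0,0.1,1,0,0],[0,0.1,1,0,0],[0,0,0,0,0]]
  ]
}}

```text
time_s: 14.07
tool_pos: [0.46, 0.1543, 0.024]
eef_rot: [-0.001, 0.047, 0.999, -0.001]
force: [-8.5, -17.9, 6.7]
gripper_width: -0.0002
finger_force: 9.3
```

Call:
{"method": "carry_out", "body": {
  "deltas": [
    [[0,-0.9,-9,0,0],[0,-1.1,-12,0,0],[0,0,0,0,0],[0,0,0,0,0],[0,0.5,5,0,0],[0,0.2,2,0,0],[0,0,0,0,0]]
  ]
}}

```text
time_s: 14.65
tool_pos: [0.4593, 0.1414, 0.0242]
eef_rot: [-0.0, 0.047, 0.999, -0.0]
force: [-1.1, -5.1, 2.7]
gripper_width: -0.0001
finger_force: 2.6
```

Call:
{"method": "carry_out", "body": {
  "deltas": [
    [[0,0.1,1,0,0],[0,0.1,1,0,0],[0,0,0,0,0]]
  ]
}}

```text
time_s: 14.9
tool_pos: [0.4593, 0.1431, 0.0242]
eef_rot: [-0.001, 0.047, 0.999, -0.001]
force: [-4.2, -7.6, 3.6]
gripper_width: -0.0001
finger_force: 3.9
```

Call:
{"method": "carry_out", "body": {
  "deltas": [
    [[0,0.1,1,0,0],[0,0.1,1,0,0],[0,0,0,0,0]]
  ]
}}

```text
time_s: 15.15
tool_pos: [0.4592, 0.1449, 0.0241]
eef_rot: [-0.001, 0.047, 0.999, -0.001]
force: [-6.8, -9.7, 5.2]
gripper_width: -0.0003
finger_force: 5.1
```

Call:
{"method": "carry_out", "body": {
  "deltas": [
    [[0,0.1,1,0,0],[0,0.1,1,0,0],[0,0,0,0,0]]
  ]
}}

```text
time_s: 15.4
tool_pos: [0.4593, 0.1466, 0.0241]
eef_rot: [-0.001, 0.047, 0.999, -0.001]
force: [-8.7, -12.2, 7.7]
gripper_width: -0.0002
finger_force: 6.6
```

Call:
{"method": "carry_out", "body": {
  "deltas": [
    [[0,0.1,1,0,0],[0,0.1,1,0,0],[0,0,0,0,0]]
  ]
}}

```text
time_s: 15.65
tool_pos: [0.4593, 0.1483, 0.0241]
eef_rot: [-0.001, 0.047, 0.999, -0.001]
force: [-11.2, -15.3, 9.6]
gripper_width: 0.0003
finger_force: 8.6
```

Call:
{"method": "carry_out", "body": {
  "deltas": [
    [[0,0.1,1,0,0],[0,0.1,1,0,0],[0,0,0,0,0],[0,0,0,0,0]]
  ]
}}

```text
time_s: 15.98
tool_pos: [0.4594, 0.15, 0.0241]
eef_rot: [-0.001, 0.047, 0.999, -0.002]
force: [-11.7, -18.8, 10.0]
gripper_width: -0.0001
finger_force: 10.2
```

Run:
```python
from station import manip
print(manip.get_state()['force']); print(manip.close_job())
```

```text
[-11.650447   -18.83604474  10.00718983]
the job is handed in; nothing more can be done
None
```

The job is handed in, but no verdict came back: the lever is in the drive notch, the block is pumped home with the foot pressing at about 20 N (estimated from the wrist force), and the trigger is held squeezed at about 19 N; I viewed 11 pictures, one over the limit of 10.

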